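# Seat a cone lap in its grinding cup

## Task

Take the dust cap off the grinding cup and set it down, knob up, wholly on the cork mat. Then take the cone that fits the cup - the larger of the two in the wooden rack - and seat it gently, upright and fully home in the cup; check that it is not stuck by easing it up a little and rocking it about eight degrees to one side without taking it out of the cup, then seat it fully home and upright again and let go. Leave the small cone, bottle, marble slab and jar alone.

Things in the scene. Friction and masses are not known exactly. Their poses are not given: they have to be found in the camera images.
- cup: Grinding cup bolted to the bench: round grey foot (124 mm across, 10 mm high), pedestal and a steel cup widening upward. Origin on its axis at bench height, z up the axis. Rim 90 mm above the bench, 100 mm across outside. Conical inside: 79 mm across at the rim, narrowing to about 10 mm at 44 mm below the rim (wall 38 degrees from the axis). At the start the dust cap lies on it.
- cap: Loose grey plastic dust cap, 140 g: flat disc 106 mm across, with a shallow boss (66 mm across, 6 mm deep) under it and a round upright knob on top, 28 mm across, 40 mm tall. Origin on the axis under the boss, z up: disc from 6 to 14 mm, knob from 14 to 54 mm above the origin. On the cup its origin is 84 mm above the bench; it lifts straight off. On the mat it stands on the boss.
- mat: The cork mat fixed to the bench, 170 x 170 mm, 5 mm thick. Origin at the centre of its underside, x and y along its edges.
- rack: Plywood rack fixed to the bench: a block 250 (x) x 110 (y) x 35 mm with two equal square holes, 53 mm wide, 65 mm either side of its centre along its x. A cone hangs by its taper in each, handle up, its origin about 17 mm (large) or 14 mm (small) above the bench; which cone is in which hole varies. Origin at the centre of its underside.
- cone: Larger cone lap, fits the cup, loose, 0.6 kg: dark steel, 24 mm across at the bottom, 84 mm at the top, 38 mm high; on top a round wooden handle 28 mm across, from 38 to 98 mm above the origin. Origin: centre of the small lower end, z up the handle. Fully home its origin is 55.5 mm above the bench. To rock 8 degrees in the cup, ease it up 6 to 8 mm and turn it about its axis point 40 mm above the origin.
- small_cone: Smaller cone lap, not wanted, loose in the other hole of the rack: 20 mm across at the bottom, 60 mm at the top, 25 mm high, same handle (28 mm across, 60 mm tall) on top. Origin at the centre of its small lower end, z up.
- bottle: Bystander: a loose white bottle, 64 mm across, 170 mm tall, beyond the work. Origin at the centre of its underside.
- slab: Bystander: a loose marble slab 100 x 140 x 20 mm, beyond the work. Origin at the centre of its underside.
- jar: Bystander: a loose closed grit jar, 68 mm across, 80 mm tall, between the robot and the cup. Origin at the centre of its underside.
There are look-alikes about, which are no part of the job. What is shaped like the cap but purple is not meant. Leave any blue or pink look-alike of the cone alone.

How it is judged:
By the outcome, as a careful person would: the job done as asked, in the order asked, and still so for the second after the job is handed in, with the robot touching nothing.
It also fails if it takes over 48 s, if anything falls off the work surface, if the arm or the gripper's body presses on something with over 40 N, if the wrist force passes 120 N, or if a joint passes its speed limit or range.

## Robot

A 6-joint arm with a two-finger parallel gripper is mounted at the origin on the work surface. World frame = base frame: x ahead of the robot, y to its left, z up, the work surface at z = 0. Lengths are in m, angles in rad, forces in N, time in s.
With the tool pointing down it reaches from about 0.275 to 0.725 m from the base axis. Payload 5.6 kg.
Tool frame: the origin (TCP) lies between the finger pads; the fingertips stand 14 mm ahead of it and the grasp point (between the pads) lies 5 mm behind it; z points along the fingers, y is the direction in which the jaws open and shut (so a half turn about z gives the same grasp; the last joint's range is limited). The gripper opens to 85 mm and grips with 20 to 120 N. Pads are 22 mm wide; open, the fingers measure 114 mm over their backs; the gripper's body (76 mm by 85 mm) begins 54 mm behind the grasp point. The pads swing forward as they close: fully open they stand 13 mm farther back than shut.
Start: joints at [1.523, 0.255, 0.108, 0, -1.424, -0.285], TCP at [0.18, 0.52, 0.245] pointing down, gripper open.
Joint ranges: [-2.95, 2.95], [-1.21, 1.97], [-1.09, 1.5], [-2.87, 1.71], [-2.94, -0.07], [-3.05, 3.05]. Speed limits (rad/s): [2.57, 2.57, 3.14, 3.14, 3.14, 3.14].

## Interface

Orientations are given as a rotation vector (axis times angle).
In Python, from cell import manip gives the robot as it stands.
- The arm moves only by the tool carry_out, never from a script. Its argument "moves" is a list of rows, each an object with "rotation": the turn, a rotation vector about the tool's x, y, z as a fraction of full scale, a list of three; "offset": the shift along the tool's x, y, z as a fraction of full scale, a list of three; "gripper": the closure, from 0 (fully open) to 1 (shut). In form: [{"rotation": [wx, wy, wz], "offset": [x, y, z], "gripper": gripper}, ...]. A call has 1 to 12 rows; each row is the pose to reach, as a shift and turn from the pose commanded when the call began, along the tool's axes at that moment, turning the shorter way round; what a row does not reach only later rows make up. Full scale, the value 1, is 40 cm for a shift and pi rad for a turn. A row lasts 1/12 s, in which the tool goes at most 41.7 mm and 7.16 degrees, less where a joint would pass 70% of its speed; a pose out of reach is approached as far as the arm can. A call with a number of a shift or a turn outside -1 to 1 is refused whole. A call with a gripper value outside its range is refused whole. The fingers move at their own pace and stop on an object; "newtons" is the grip in N (left out, the last holds). Time passes only in rows, so rows that repeat a pose let the fingers close. It gives the time, the measured TCP pose, the force and the opening at its end, in the units of the state.
- manip.get_state(): the state, without advancing time (a new reading comes with each control period).
- manip.capture(name): name is "side" or "top" or "wrist"; returns a dict with "image" (420x560x3 uint8, red, green, blue), "mtx" (3x3 intrinsics, pixels), "extrinsics" (4x4, takes a point from camera to world coordinates); the wrist camera has in their place "mount" (4x4, takes a point from camera to tool coordinates, whose origin is the TCP and whose axes are the flange's). Camera axes: x right, y down, z forward; pixel columns grow to the right and rows downward; lengths in m; the calibration is good to about 2 mm. The wrist camera is an equidistant fisheye: a pixel r from the principal point sees the ray r / f radians off the axis. A picture is of the moment at which its call begins: read the wrist's pose just before it. There is no depth.
- manip.finish_job(): hands the job in, once; it reports no verdict.
The state is a dict: "clock": time; "joints": joint angles; "qvel": joint speeds; "tau": joint torques, N m; "tool_pos": TCP position; "ee_rot": TCP orientation; "wrist_force": force on the tool from outside, world axes, zero at the start; "ft_torque": the same for the moment, N m; "finger_gap": opening from 0.0 (shut) to 1.0 (fully open).
Only numpy, scipy, OpenCV 4.12 (cv2) and the standard library are available. Lean on these libraries where they do the work, as an engineer would, in place of code of your own. Each camera call takes 0.05 s, during which the arm holds its last target.

## Working session

There is one attempt and no reset: what is moved stays moved. The work goes in short steps, Python scripts to look and compute and a tool call to move; the robot and the scene stay as the last step left them, time stands still between calls to the robot, and variables do not carry over. Pictures are saved under pics/ and viewed, and the job is handed in when it is done.

Besides the shell and the picture viewer there is one more tool, called after ">>>" by a JSON object that holds its "fn" and its "kwargs", one argument or row to a line. carry_out: Moves the arm, as the interface text tells. Its arguments: {"type":"object","properties":{"moves":{"type":"array","items":{"type":"object","properties":{"rotation":{"type":"array","items":{"type":"number"}},"offset":{"type":"array","items":{"type":"number"}},"gripper":{"type":"number"}}}},"newtons":{"type":"number"}},"required":["moves"]}

```bash
mkdir -p pics; ls; python3 - <<'E'
from cell import manip
import cv2,numpy as np
s=manip.get_state()
for k,v in s.items(): print(k,np.round(v,4))
for n in ("side","top","wrist"):
    c=manip.capture(n)
    cv2.imwrite(f"pics/{n}0.png",cv2.cvtColor(c["image"],cv2.COLOR_RGB2BGR))
    print(n,{k:np.round(v,4).tolist() for k,v in c.items() if k!="image"})
E
```

```text
pics
clock 0.0
joints [ 1.5226e+00  2.5570e-01  1.0700e-01 -5.0000e-04 -1.4239e+00 -2.8460e-01]
qvel [-0.001  -0.0006  0.0003  0.0006  0.0008 -0.0006]
tau [ 2.00000e-04 -3.86627e+01  2.37931e+01  5.36520e+00 -6.20000e-03
 -0.00000e+00]
tool_pos [0.1795 0.5194 0.2444]
ee_rot [ 3.0963e+00 -5.2010e-01 -4.0000e-04]
wrist_force [ 0.0287 -0.2245  0.4465]
ft_torque [-0.0228  0.0194  0.0033]
finger_gap 0.9998
side {'mtx': [[490.2336, 0.0, 276.8259], [0.0, 490.2336, 214.8752], [0.0, 0.0, 1.0]], 'extrinsics': [[0.9614, -0.2176, 0.1682, 0.365], [-0.275, -0.7493, 0.6025, -0.6594], [-0.0051, -0.6255, -0.7802, 0.8896], [0.0, 0.0, 0.0, 1.0]]}
top {'mtx': [[388.5702, 0.0, 288.2899], [0.0, 388.5702, 213.9027], [0.0, 0.0, 1.0]], 'extrinsics': [[-0.076, -0.976, 0.2041, 0.3314], [-0.9971, 0.0737, -0.0185, -0.0191], [0.003, -0.2049, -0.9788, 0.978], [0.0, 0.0, 0.0, 1.0]]}
wrist {'mtx': [[325.1923, 0.0, 285.9413], [0.0, 325.1923, 207.0785], [0.0, 0.0, 1.0]], 'mount': [[0.0014, -0.9535, -0.3013, 0.0776], [1.0, 0.0013, 0.0006, -0.0], [-0.0002, -0.3013, 0.9535, -0.1285], [0.0, 0.0, 0.0, 1.0]]}
```

View pics/side0.png

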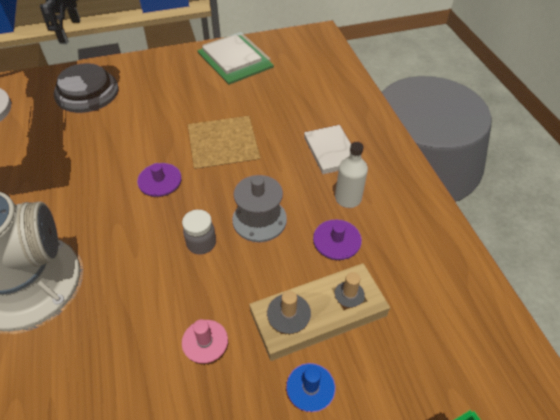

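View pics/top0.png

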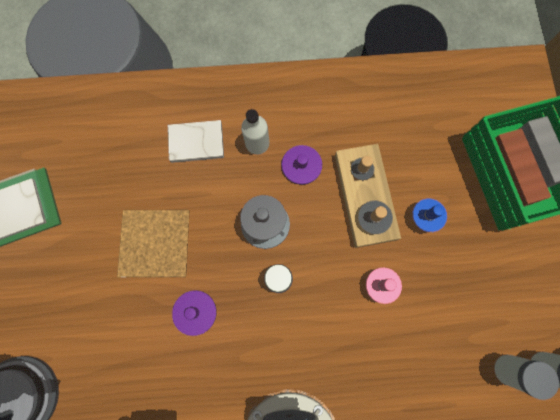

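View pics/wrist0.png

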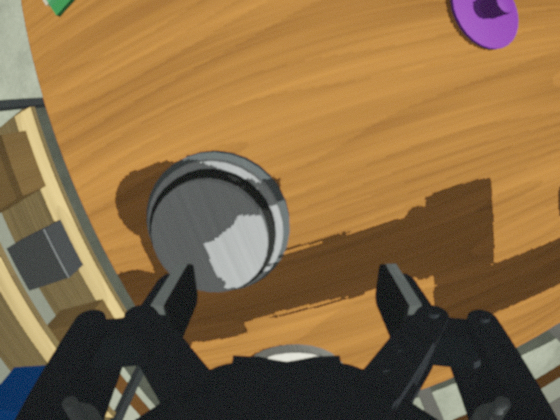

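The grey cap is on the cup, at top (264,215) and side (258,187). The purple look-alikes are at top (302,164) and (194,312). The rack holds the large dark cone at top (376,216) and the small one at (363,166). The blue (430,214) and pink (383,285) look-alikes are outside the rack. Next I'll check enlarged crops.

```bash
python3 - <<'E'
import cv2,numpy as np
t=cv2.imread("pics/top0.png");s=cv2.imread("pics/side0.png")
def crop(im,x,y,w,h,k): return cv2.resize(im[y:y+h,x:x+w],None,fx=k,fy=k,interpolation=cv2.INTER_CUBIC)
cv2.imwrite("pics/tcrop.png",crop(t,230,135,190,120,4))
cv2.imwrite("pics/scrop.png",crop(s,220,160,180,200,3))
cv2.imwrite("pics/tmat.png",crop(t,110,200,100,90,6))
E
```

```text
(no output)
```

View pics/tcrop.png

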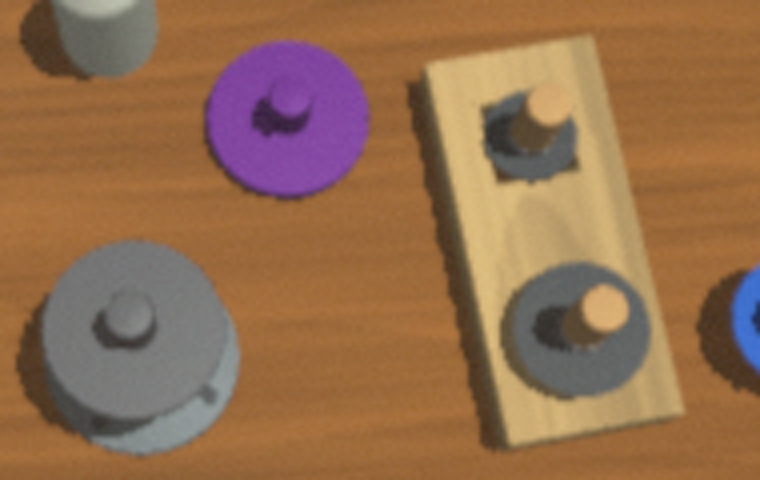

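View pics/scrop.png

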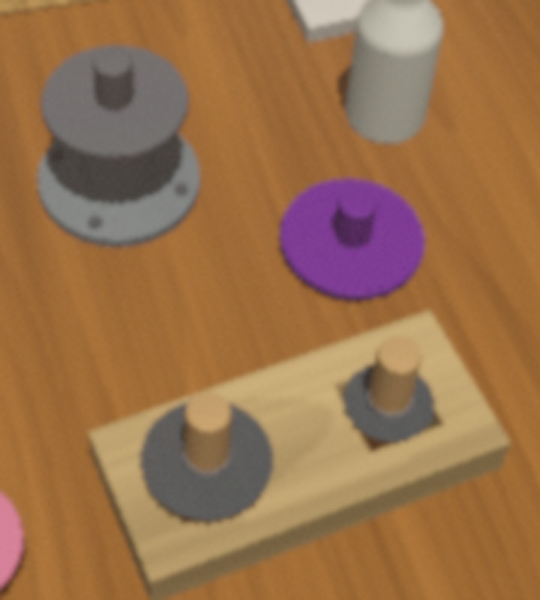

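View pics/tmat.png

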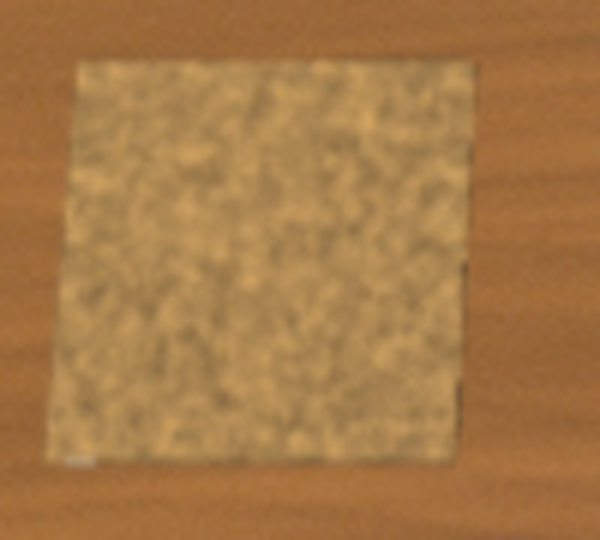

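```bash
cat > h.py <<'E'
from cell import manip
import cv2,numpy as np
from scipy.spatial.transform import Rotation as R
def px(p,k,o): return (np.array(p)+.5)/k-.5+np.array(o)
def plane(c,p,z):
    d=c["extrinsics"][:3,:3]@np.linalg.solve(c["mtx"],[p[0],p[1],1]);o=c["extrinsics"][:3,3]
    return o+d*(z-o[2])/d[2]
def tri(c1,p1,c2,p2):
    A=np.zeros((3,3));b=np.zeros(3)
    for c,p in((c1,p1),(c2,p2)):
        d=c["extrinsics"][:3,:3]@np.linalg.solve(c["mtx"],[p[0],p[1],1]);d/=np.linalg.norm(d)
        M=np.eye(3)-np.outer(d,d);A+=M;b+=M@c["extrinsics"][:3,3]
    return np.linalg.solve(A,b)
def proj(c,X):
    E=np.linalg.inv(c["extrinsics"]);v=E[:3,:3]@X+E[:3,3];v=c["mtx"]@v;return v[:2]/v[2]
E
python3 - <<'E'
from h import *
t=manip.capture("top");s=manip.capture("side")
T=lambda p:px(p,4,(230,135));S=lambda p:px(p,3,(220,160))
for n,a,b,z in(("capknob",(129,312),(114,64),.138),("capdisc",(135.5,329),(115,101),.098),("conehandle",(605,308),(209,409),.115),("conedisc",(577,329),(207,461),.055),("smallhandle",(549,105),(398,354),.099)):
    print(n,plane(t,T(a),z).round(4),plane(s,S(b),z).round(4),tri(t,T(a),s,S(b)).round(4))
for p in((78,62),(475,62),(455,462),(45,460)): print(plane(t,px(p,6,(110,200)),.005).round(4))
print("bottle",plane(t,(256,144),.0).round(3),"jar",plane(t,(278,279),.08).round(3), "purple",plane(t,(302,164),.014).round(3),plane(t,(194,312),.014).round(3))
st=manip.get_state();print(R.from_rotvec(st["ee_rot"]).as_matrix().round(3))
E
```

```text
capknob [0.5138 0.0229 0.138 ] [0.5135 0.0191 0.138 ] [0.5146 0.0232 0.1335]
capdisc [0.5122 0.0218 0.098 ] [0.5131 0.0202 0.098 ] [0.5131 0.0219 0.0959]
conehandle [ 0.5007 -0.2458  0.115 ] [ 0.5023 -0.2461  0.115 ] [ 0.5016 -0.2459  0.1145]
conedisc [ 0.5008 -0.243   0.055 ] [ 0.501 -0.249  0.055] [ 0.5024 -0.245   0.0467]
smallhandle [ 0.6292 -0.2321  0.099 ] [ 0.6298 -0.2332  0.099 ] [ 0.6299 -0.2325  0.0976]
[0.5766 0.3847 0.005 ]
[0.5639 0.2159 0.005 ]
[0.3955 0.2281 0.005 ]
[0.4091 0.3964 0.005 ]
bottle [0.732 0.034 0.   ] jar [ 0.369 -0.001  0.08 ] purple [ 0.662 -0.083  0.014] [0.309 0.207 0.014]
[[ 0.945 -0.327 -0.   ]
 [-0.327 -0.945 -0.001]
 [ 0.     0.001 -1.   ]]
```

The crops confirm it. The cap is the grey piece on the cup (top 264,217). The wanted cone is the wider dark-steel one with a wooden handle (top 374,217), whose disc is about 36 px against about 24 px for the small one. Heights from the two views match the given sizes to within 2–8 mm, and positions agree to a few mm. Now I'll work out the move.

```bash
cat >> h.py <<'E'
def off(*targets):
    st=manip.get_state();M=R.from_rotvec(st["ee_rot"]).as_matrix()
    print("t",st["clock"],"tcp",np.round(st["tool_pos"],4),"gap",round(float(st["finger_gap"]),3),"F",np.round(st["wrist_force"],1),"j",np.round(st["joints"],2))
    for t in targets: print(t,"->",(M.T@(np.array(t)-st["tool_pos"])/.4).round(4))
E
python3 -c "
from h import *
off((.36,.26,.22),(.5135,.0218,.2))"
```

```text
t 0.25 tcp [0.1796 0.5196 0.2449] gap 1.0 F [-0.6 -0.2  0.2] j [ 1.52  0.26  0.11 -0.   -1.42 -0.28]
(0.36, 0.26, 0.22) -> [0.6384 0.4661 0.0626]
(0.5135, 0.0218, 0.2) -> [1.1956 0.9035 0.113 ]
```

>>> {"fn": "carry_out", "kwargs": {
  "moves": [
    {"rotation": [0,0,0],"offset": [0.638,0.466,0.063],"gripper": 0.3},
    {"rotation": [0,0,0],"offset": [0.638,0.466,0.063],"gripper": 0.3},
    {"rotation": [0,0,0],"offset": [0.638,0.466,0.063],"gripper": 0.3},
    {"rotation": [0,0,0],"offset": [0.638,0.466,0.063],"gripper": 0.3},
    {"rotation": [0,0,0],"offset": [0.638,0.466,0.063],"gripper": 0.3},
    {"rotation": [0,0,0],"offset": [0.638,0.466,0.063],"gripper": 0.3},
    {"rotation": [0,0,0],"offset": [0.638,0.466,0.063],"gripper": 0.3},
    {"rotation": [0,0,0],"offset": [0.638,0.466,0.063],"gripper": 0.3},
    {"rotation": [0,0,0],"offset": [0.638,0.466,0.063],"gripper": 0.3}
  ],
  "newtons": 40
}}

```text
clock: 1.0
tool_pos: [0.3613, 0.2567, 0.2198]
ee_rot: [3.096, -0.527, -0.0]
wrist_force: [0.7, 1.0, -0.7]
finger_gap: 0.702
```

```bash
python3 -c "
from h import *
off((.5135,.0218,.2))"
```

```text
t 1.0 tcp [0.3613 0.2567 0.2198] gap 0.702 F [ 0.7  1.  -0.7] j [ 0.97  0.05 -0.2   0.   -1.32  0.26]
(0.5135, 0.0218, 0.2) -> [0.5531 0.4284 0.0501]
```

>>> {"fn": "carry_out", "kwargs": {
  "moves": [
    {"rotation": [0,0,0],"offset": [0.557,0.437,0.05],"gripper": 0.3},
    {"rotation": [0,0,0],"offset": [0.557,0.437,0.05],"gripper": 0.3},
    {"rotation": [0,0,0],"offset": [0.557,0.437,0.05],"gripper": 0.3},
    {"rotation": [0,0,0],"offset": [0.557,0.437,0.05],"gripper": 0.3},
    {"rotation": [0,0,0],"offset": [0.557,0.437,0.05],"gripper": 0.3},
    {"rotation": [0,0,0],"offset": [0.557,0.437,0.05],"gripper": 0.3},
    {"rotation": [0,0,0],"offset": [0.557,0.437,0.05],"gripper": 0.3},
    {"rotation": [0,0,0],"offset": [0.557,0.437,0.05],"gripper": 0.3},
    {"rotation": [0,0,0],"offset": [0.557,0.437,0.05],"gripper": 0.3},
    {"rotation": [0,0,0],"offset": [0.557,0.437,0.05],"gripper": 0.3}
  ]
}}

```text
clock: 1.83
tool_pos: [0.5133, 0.0226, 0.1999]
ee_rot: [-3.098, 0.521, 0.001]
wrist_force: [0.3, 1.1, -0.3]
finger_gap: 0.699
```

```bash
python3 -c "
from h import *
off((.5135,.0218,.117))
c=manip.capture('wrist');cv2.imwrite('pics/w1.png',cv2.cvtColor(c['image'],cv2.COLOR_RGB2BGR))"
```

```text
t 1.8333 tcp [0.5133 0.0226 0.1999] gap 0.699 F [ 0.3  1.1 -0.3] j [ 0.35  0.2  -0.08 -0.   -1.29  0.89]
(0.5135, 0.0218, 0.117) -> [0.0014 0.0017 0.2072]
```

View pics/w1.png

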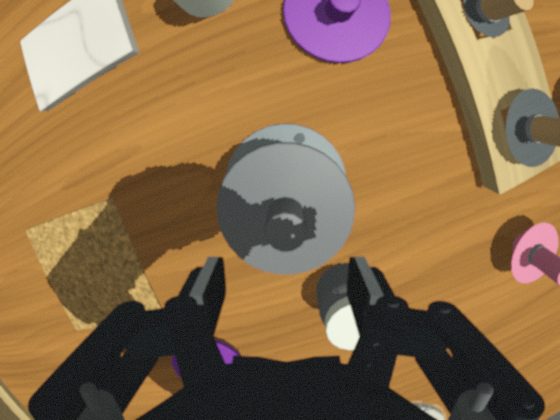

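```bash
cat >> h.py <<'E'
def wproj(c,st,X):
    M=R.from_rotvec(st["ee_rot"]).as_matrix();p=M.T@(np.array(X)-st["tool_pos"])
    m=c["mount"];v=m[:3,:3].T@(p-m[:3,3]);th=np.arctan2(np.hypot(v[0],v[1]),v[2]);r=c["mtx"][0,0]*th
    return c["mtx"][:2,2]+r*v[:2]/np.hypot(v[0],v[1])
E
python3 - <<'E'
from h import *
st=manip.get_state();c=manip.capture("wrist");im=cv2.cvtColor(c['image'],cv2.COLOR_RGB2BGR)
im=cv2.resize(im[100:300,180:400],None,fx=3,fy=3,interpolation=cv2.INTER_CUBIC)
def ring(x,y,z,r,col):
    P=np.array([wproj(c,st,(x+r*np.cos(a),y+r*np.sin(a),z)) for a in np.linspace(0,6.283,60)])
    P=(P-[180,100]+.5)*3-.5
    cv2.polylines(im,[P.round().astype(int)],True,col,1)
ring(.5135,.0218,.138,.014,(0,255,0));ring(.5135,.0218,.098,.053,(0,0,255))
cv2.imwrite("pics/w1o.png",im)
E
```

```text
(no output)
```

View pics/w1o.png

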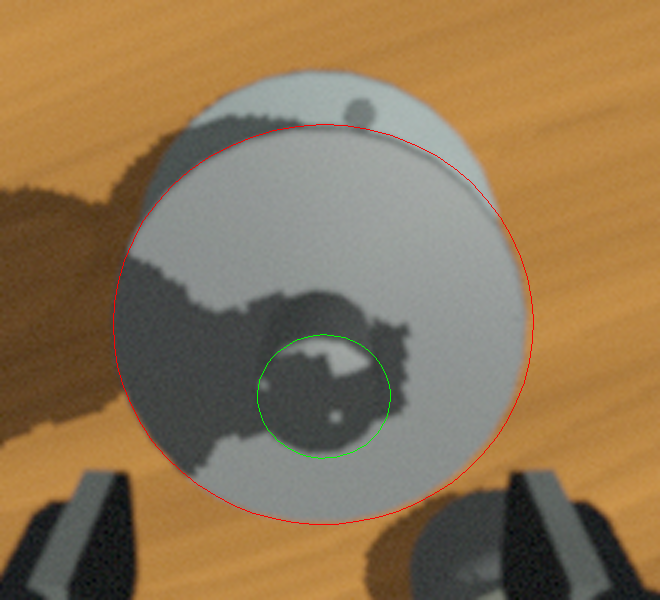

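The wrist view at crop (320,322) agrees with the estimate to about 1 mm, so I'm going down and gripping.

>>> {"fn": "carry_out", "kwargs": {
  "moves": [
    {"rotation": [0,0,0],"offset": [0.001,0.0,0.104],"gripper": 0.3},
    {"rotation": [0,0,0],"offset": [0.001,0.0,0.18],"gripper": 0.3},
    {"rotation": [0,0,0],"offset": [0.001,0.0,0.207],"gripper": 0.3},
    {"rotation": [0,0,0],"offset": [0.001,0.0,0.207],"gripper": 0.3},
    {"rotation": [0,0,0],"offset": [0.001,0.0,0.207],"gripper": 1},
    {"rotation": [0,0,0],"offset": [0.001,0.0,0.207],"gripper": 1},
    {"rotation": [0,0,0],"offset": [0.001,0.0,0.207],"gripper": 1},
    {"rotation": [0,0,0],"offset": [0.001,0.0,0.207],"gripper": 1},
    {"rotation": [0,0,0],"offset": [0.001,0.0,0.207],"gripper": 1}
  ],
  "newtons": 40
}}

```text
clock: 2.68
tool_pos: [0.5149, 0.0228, 0.1192]
ee_rot: [-3.096, 0.519, -0.005]
wrist_force: [-0.7, 1.5, 6.3]
finger_gap: 0.316
```

```bash
python3 -c "
from h import *
off((.5135,.0218,.2),(.486,.306,.2),(.486,.306,.2-.079))"
```

```text
t 2.6833 tcp [0.5149 0.0228 0.1192] gap 0.316 F [-0.7  1.5  6.3] j [ 0.35  0.26 -0.22  0.   -1.09  0.89]
(0.5135, 0.0218, 0.2) -> [-0.0019  0.003  -0.202 ]
(0.486, 0.306, 0.2) -> [-0.2987 -0.6462 -0.2013]
(0.486, 0.306, 0.12100000000000001) -> [-0.2993 -0.6457 -0.0038]
```

>>> {"fn": "carry_out", "kwargs": {
  "moves": [
    {"rotation": [0,0,0],"offset": [0,0,-0.05],"gripper": 1},
    {"rotation": [0,0,0],"offset": [0,0,-0.13],"gripper": 1},
    {"rotation": [0,0,0],"offset": [-0.03,-0.06,-0.16],"gripper": 1},
    {"rotation": [0,0,0],"offset": [-0.3,-0.646,-0.16],"gripper": 1},
    {"rotation": [0,0,0],"offset": [-0.3,-0.646,-0.16],"gripper": 1},
    {"rotation": [0,0,0],"offset": [-0.3,-0.646,-0.16],"gripper": 1},
    {"rotation": [0,0,0],"offset": [-0.3,-0.646,-0.16],"gripper": 1},
    {"rotation": [0,0,0],"offset": [-0.3,-0.646,-0.16],"gripper": 1},
    {"rotation": [0,0,0],"offset": [-0.3,-0.646,-0.16],"gripper": 1},
    {"rotation": [0,0,0],"offset": [-0.3,-0.646,-0.16],"gripper": 1},
    {"rotation": [0,0,0],"offset": [-0.3,-0.646,-0.16],"gripper": 1},
    {"rotation": [0,0,0],"offset": [-0.3,-0.646,-0.16],"gripper": 1}
  ]
}}

```text
clock: 3.68
tool_pos: [0.4845, 0.3059, 0.1811]
ee_rot: [3.098, -0.518, -0.001]
wrist_force: [-1.6, -0.5, -1.4]
finger_gap: 0.315
```

```bash
python3 - <<'E'
from h import *
off((.486,.306,.0402))
for n in("side","top"):
    c=manip.capture(n);cv2.imwrite(f'pics/{n}2.png',cv2.cvtColor(c['image'],cv2.COLOR_RGB2BGR))
E
```

```text
t 3.6833 tcp [0.4845 0.3059 0.1811] gap 0.315 F [-1.6 -0.5 -1.4] j [ 0.84  0.33  0.04 -0.   -1.29  0.4 ]
(0.486, 0.306, 0.0402) -> [ 0.0037 -0.0016  0.3521]
```

View pics/side2.png

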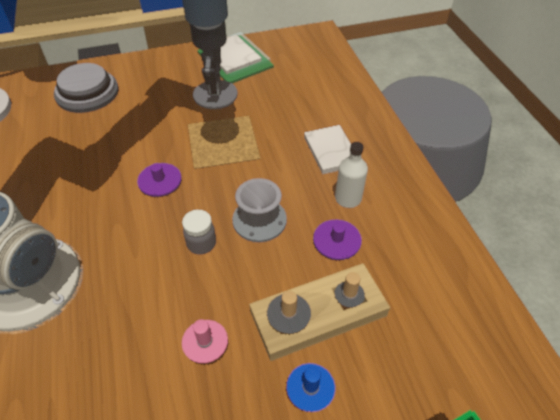

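The cap is held (side 213,95) and the cup is open (side 258,195). Lowering onto the mat.

>>> {"fn": "carry_out", "kwargs": {
  "moves": [
    {"rotation": [0,0,0],"offset": [0.002,-0.001,0.1],"gripper": 1},
    {"rotation": [0,0,0],"offset": [0.003,-0.001,0.2],"gripper": 1},
    {"rotation": [0,0,0],"offset": [0.003,-0.001,0.29],"gripper": 1},
    {"rotation": [0,0,0],"offset": [0.003,-0.001,0.325],"gripper": 1},
    {"rotation": [0,0,0],"offset": [0.003,-0.001,0.34],"gripper": 1},
    {"rotation": [0,0,0],"offset": [0.003,-0.001,0.348],"gripper": 1},
    {"rotation": [0,0,0],"offset": [0.003,-0.001,0.353],"gripper": 1},
    {"rotation": [0,0,0],"offset": [0.003,-0.001,0.355],"gripper": 1},
    {"rotation": [0,0,0],"offset": [0.003,-0.001,0.355],"gripper": 1}
  ]
}}

```text
clock: 4.53
tool_pos: [0.4869, 0.306, 0.0407]
ee_rot: [-3.096, 0.52, -0.003]
wrist_force: [0.1, 0.4, -2.3]
finger_gap: 0.315
```

>>> {"fn": "carry_out", "kwargs": {
  "moves": [
    {"rotation": [0,0,0],"offset": [0,0,0.002],"gripper": 1},
    {"rotation": [0,0,0],"offset": [0,0,0.004],"gripper": 1},
    {"rotation": [0,0,0],"offset": [0,0,0.004],"gripper": 1}
  ]
}}

```text
clock: 4.78
tool_pos: [0.4868, 0.3062, 0.0403]
ee_rot: [-3.096, 0.519, -0.004]
wrist_force: [-4.0, -1.9, 9.4]
finger_gap: 0.316
```

Contact (9 N). I'm opening and backing off.

>>> {"fn": "carry_out", "kwargs": {
  "moves": [
    {"rotation": [0,0,0],"offset": [0,0,0],"gripper": 0.85},
    {"rotation": [0,0,0],"offset": [0,0,-0.004],"gripper": 0.5},
    {"rotation": [0,0,0],"offset": [0,0,-0.004],"gripper": 0.3},
    {"rotation": [0,0,0],"offset": [0,0,-0.004],"gripper": 0.3},
    {"rotation": [0,0,0],"offset": [0,0,-0.08],"gripper": 0.3},
    {"rotation": [0,0,0],"offset": [0,0,-0.16],"gripper": 0.3},
    {"rotation": [0,0,0],"offset": [0,0,-0.26],"gripper": 0.3},
    {"rotation": [0,0,0],"offset": [0,0,-0.35],"gripper": 0.3},
    {"rotation": [0,0,0],"offset": [0,0,-0.35],"gripper": 0.3}
  ]
}}

```text
clock: 5.53
tool_pos: [0.4897, 0.3076, 0.1865]
ee_rot: [-3.089, 0.517, -0.017]
wrist_force: [1.8, 0.9, 1.5]
finger_gap: 0.699
```

```bash
python3 - <<'E'
from h import *
off((.494,.03,.18),(.5015,-.246,.18))
ims=[]
for n,x,y in(("side",150,80),("top",90,190)):
    c=manip.capture(n);im=cv2.cvtColor(c['image'],cv2.COLOR_RGB2BGR);ims.append(cv2.resize(im[y:y+120,x:x+130],None,fx=3,fy=3))
cv2.imwrite('pics/m3.png',np.hstack(ims))
E
```

```text
t 5.5333 tcp [0.4897 0.3076 0.1865] gap 0.699 F [1.8 0.9 1.5] j [ 0.83  0.32  0.05  0.   -1.28  0.4 ]
(0.494, 0.03, 0.18) -> [0.2362 0.6528 0.0107]
(0.5015, -0.246, 0.18) -> [0.4788 1.299  0.0053]
```

View pics/m3.png

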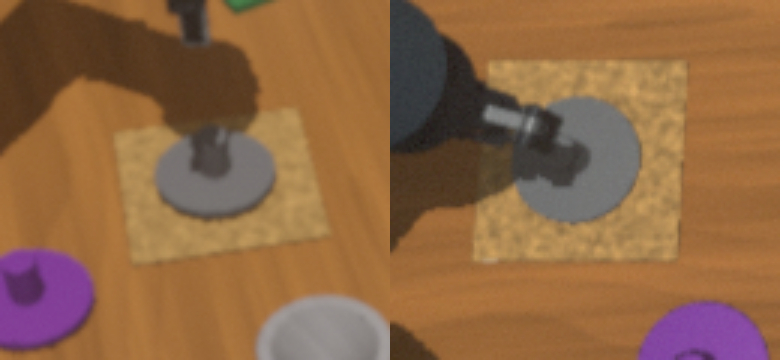

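The cap is on the mat with its knob up and margin on all sides (side view crop 215,172). Moving to the cone.

>>> {"fn": "carry_out", "kwargs": {
  "moves": [
    {"rotation": [0,0,0],"offset": [0.23,0.65,0],"gripper": 0.3},
    {"rotation": [0,0,0],"offset": [0.23,0.65,0],"gripper": 0.3},
    {"rotation": [0,0,0],"offset": [0.23,0.65,0],"gripper": 0.3},
    {"rotation": [0,0,0],"offset": [0.23,0.65,0],"gripper": 0.3},
    {"rotation": [0,0,0],"offset": [0.23,0.65,0],"gripper": 0.3},
    {"rotation": [0,0,0],"offset": [0.23,0.65,0],"gripper": 0.3},
    {"rotation": [0,0,0],"offset": [0.23,0.65,0],"gripper": 0.3},
    {"rotation": [0,0,0],"offset": [0.23,0.65,0],"gripper": 0.3},
    {"rotation": [0,0,0],"offset": [0.23,0.65,0],"gripper": 0.3}
  ]
}}

```text
clock: 6.38
tool_pos: [0.4873, 0.0284, 0.1765]
ee_rot: [3.097, -0.525, -0.003]
wrist_force: [-0.9, -0.5, -0.6]
finger_gap: 0.701
```

```bash
python3 - <<'E'
from h import *
off((.5015,-.246,.18))
E
```

```text
t 6.3833 tcp [0.4873 0.0284 0.1765] gap 0.701 F [-0.9 -0.5 -0.6] j [ 0.38  0.17 -0.18 -0.   -1.22  0.86]
(0.5015, -0.246, 0.18) -> [ 0.2594  0.636  -0.0084]
```

>>> {"fn": "carry_out", "kwargs": {
  "moves": [
    {"rotation": [0,0,0],"offset": [0.26,0.636,0],"gripper": 0.3},
    {"rotation": [0,0,0],"offset": [0.26,0.636,0],"gripper": 0.3},
    {"rotation": [0,0,0],"offset": [0.26,0.636,0],"gripper": 0.3},
    {"rotation": [0,0,0],"offset": [0.26,0.636,0],"gripper": 0.3},
    {"rotation": [0,0,0],"offset": [0.26,0.636,0],"gripper": 0.3},
    {"rotation": [0,0,0],"offset": [0.26,0.636,0],"gripper": 0.3},
    {"rotation": [0,0,0],"offset": [0.26,0.636,0],"gripper": 0.3},
    {"rotation": [0,0,0],"offset": [0.26,0.636,0],"gripper": 0.3},
    {"rotation": [0,0,0],"offset": [0.26,0.636,0],"gripper": 0.3},
    {"rotation": [0,0,0],"offset": [0.26,0.636,0],"gripper": 0.3}
  ]
}}

```text
clock: 7.22
tool_pos: [0.5034, -0.2435, 0.1768]
ee_rot: [-3.098, 0.519, 0.002]
wrist_force: [0.4, 0.3, -0.4]
finger_gap: 0.697
```

```bash
python3 - <<'E'
from h import *
off((.5015,-.246,.088))
st=manip.get_state();c=manip.capture("wrist");im=cv2.cvtColor(c['image'],cv2.COLOR_RGB2BGR)
im=cv2.resize(im[100:300,180:400],None,fx=3,fy=3,interpolation=cv2.INTER_CUBIC)
def ring(x,y,z,r,col):
    P=np.array([wproj(c,st,(x+r*np.cos(a),y+r*np.sin(a),z)) for a in np.linspace(0,6.283,60)])
    P=(P-[180,100]+.5)*3-.5
    cv2.polylines(im,[P.round().astype(int)],True,col,1)
ring(.5015,-.246,.115,.014,(0,255,0));ring(.5015,-.246,.055,.042,(0,0,255))
cv2.imwrite("pics/w4.png",im)
E
```

```text
t 7.2167 tcp [ 0.5034 -0.2435  0.1768] gap 0.697 F [ 0.4  0.3 -0.4] j [-0.17  0.3  -0.   -0.   -1.27  1.41]
(0.5015, -0.246, 0.088) -> [-0.0021  0.0075  0.2219]
```

View pics/w4.png

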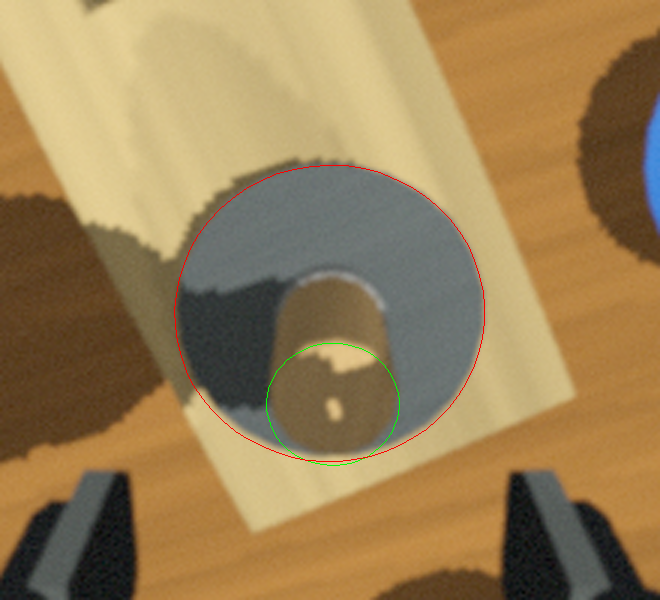

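The wanted cone's handle is centred under the gripper (rings fit within about 1 mm). Going down and gripping.

>>> {"fn": "carry_out", "kwargs": {
  "moves": [
    {"rotation": [0,0,0],"offset": [-0.001,0.006,0.09],"gripper": 0.3},
    {"rotation": [0,0,0],"offset": [-0.001,0.006,0.17],"gripper": 0.3},
    {"rotation": [0,0,0],"offset": [-0.001,0.006,0.215],"gripper": 0.3},
    {"rotation": [0,0,0],"offset": [-0.001,0.006,0.227],"gripper": 0.3},
    {"rotation": [0,0,0],"offset": [-0.001,0.006,0.227],"gripper": 0.3},
    {"rotation": [0,0,0],"offset": [-0.001,0.006,0.227],"gripper": 1},
    {"rotation": [0,0,0],"offset": [-0.001,0.006,0.227],"gripper": 1},
    {"rotation": [0,0,0],"offset": [-0.001,0.006,0.227],"gripper": 1},
    {"rotation": [0,0,0],"offset": [-0.001,0.006,0.227],"gripper": 1},
    {"rotation": [0,0,0],"offset": [-0.001,0.006,0.227],"gripper": 1},
    {"rotation": [0,0,0],"offset": [-0.001,0.006,0.227],"gripper": 1}
  ],
  "newtons": 60
}}

```text
clock: 8.18
tool_pos: [0.5034, -0.247, 0.0887]
ee_rot: [3.098, -0.52, 0.006]
wrist_force: [0.0, 1.3, 6.3]
finger_gap: 0.311
```

```bash
python3 - <<'E'
from h import *
off((.5015,-.246,.18))
E
```

```text
t 8.1833 tcp [ 0.5034 -0.247   0.0887] gap 0.311 F [0.  1.3 6.3] j [-0.18  0.37 -0.14  0.   -1.05  1.42]
(0.5015, -0.246, 0.18) -> [-0.0044 -0.0008 -0.2282]
```

>>> {"fn": "carry_out", "kwargs": {
  "moves": [
    {"rotation": [0,0,0],"offset": [0,0,-0.02],"gripper": 1},
    {"rotation": [0,0,0],"offset": [0,0,-0.06],"gripper": 1},
    {"rotation": [0,0,0],"offset": [0,0,-0.12],"gripper": 1},
    {"rotation": [0,0,0],"offset": [0,0,-0.2],"gripper": 1},
    {"rotation": [0,0,0],"offset": [0,0,-0.28],"gripper": 1},
    {"rotation": [0,0,0],"offset": [0,0,-0.29],"gripper": 1},
    {"rotation": [0,0,0],"offset": [0,0,-0.29],"gripper": 1}
  ]
}}

```text
clock: 8.77
tool_pos: [0.5027, -0.2469, 0.2047]
ee_rot: [-3.098, 0.521, -0.006]
wrist_force: [0.7, -0.3, -6.8]
finger_gap: 0.312
```

```bash
python3 - <<'E'
from h import *
off((.5135,.0218,.2))
c=manip.capture("side");im=cv2.cvtColor(c['image'],cv2.COLOR_RGB2BGR);cv2.imwrite('pics/s5.png',cv2.resize(im[140:380,180:440],None,fx=2.5,fy=2.5))
E
```

```text
t 8.7667 tcp [ 0.5027 -0.2469  0.2047] gap 0.312 F [ 0.7 -0.3 -6.8] j [-0.18  0.29  0.05 -0.   -1.33  1.42]
(0.5135, 0.0218, 0.2) -> [-0.1942 -0.6435  0.0117]
```

View pics/s5.png

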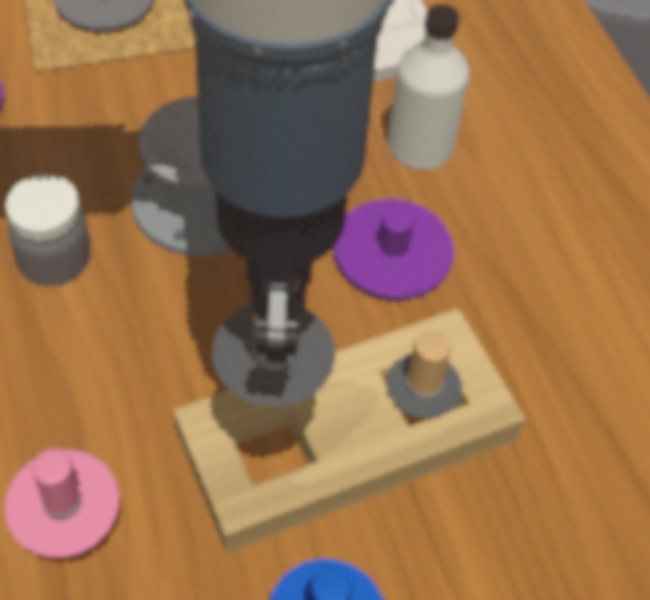

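The cone is held (side crop 273,350; 6.8 N weight) and the other cone is undisturbed. Moving over the cup.

>>> {"fn": "carry_out", "kwargs": {
  "moves": [
    {"rotation": [0,0,0],"offset": [-0.1,-0.32,0.0],"gripper": 1},
    {"rotation": [0,0,0],"offset": [-0.194,-0.644,0.01],"gripper": 1},
    {"rotation": [0,0,0],"offset": [-0.194,-0.644,0.01],"gripper": 1},
    {"rotation": [0,0,0],"offset": [-0.194,-0.644,0.01],"gripper": 1},
    {"rotation": [0,0,0],"offset": [-0.194,-0.644,0.01],"gripper": 1},
    {"rotation": [0,0,0],"offset": [-0.194,-0.644,0.01],"gripper": 1},
    {"rotation": [0,0,0],"offset": [-0.194,-0.644,0.01],"gripper": 1},
    {"rotation": [0,0,0],"offset": [-0.194,-0.644,0.01],"gripper": 1},
    {"rotation": [0,0,0],"offset": [-0.194,-0.644,0.01],"gripper": 1},
    {"rotation": [0,0,0],"offset": [-0.194,-0.644,0.01],"gripper": 1},
    {"rotation": [0,0,0],"offset": [-0.194,-0.644,0.01],"gripper": 1}
  ]
}}

```text
clock: 9.73
tool_pos: [0.5121, 0.0211, 0.1976]
ee_rot: [3.097, -0.522, -0.004]
wrist_force: [0.3, -0.3, -6.0]
finger_gap: 0.317
```

```bash
python3 - <<'E'
from h import *
off((.5137,.0225,.1272))
ims=[]
st=manip.get_state()
for n in("side","wrist"):
    c=manip.capture(n);im=cv2.cvtColor(c['image'],cv2.COLOR_RGB2BGR).copy()
    ims.append(cv2.resize(im[100:260,180:350] if n=="side" else im[90:300,170:400],(390,390)))
    if n=="side":
        for z in(.13,.09,.01): print(z,proj(c,np.array((.5137,.0225,z))).round(1))
cv2.imwrite('pics/s6.png',np.hstack(ims))
E
```

```text
t 9.7333 tcp [0.5121 0.0211 0.1976] gap 0.317 F [ 0.3 -0.3 -6. ] j [ 0.35  0.2  -0.08 -0.   -1.29  0.89]
(0.5137, 0.0225, 0.1272) -> [ 0.003  -0.0048  0.1761]
0.13 [257.5 182.4]
0.09 [258.1 194.9]
0.01 [259.3 217.9]
```

View pics/s6.png

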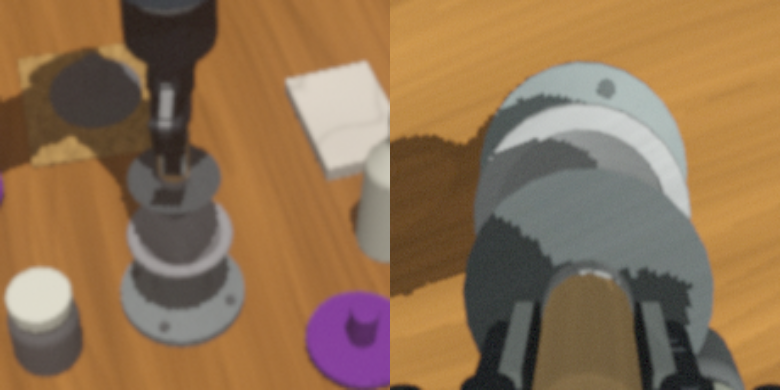

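>>> {"fn": "carry_out", "kwargs": {
  "moves": [
    {"rotation": [0,0,0],"offset": [0.003,-0.004,0.06],"gripper": 1},
    {"rotation": [0,0,0],"offset": [0.003,-0.004,0.12],"gripper": 1},
    {"rotation": [0,0,0],"offset": [0.003,-0.004,0.145],"gripper": 1},
    {"rotation": [0,0,0],"offset": [0.003,-0.004,0.155],"gripper": 1},
    {"rotation": [0,0,0],"offset": [0.003,-0.004,0.162],"gripper": 1},
    {"rotation": [0,0,0],"offset": [0.003,-0.004,0.167],"gripper": 1},
    {"rotation": [0,0,0],"offset": [0.003,-0.004,0.167],"gripper": 1}
  ]
}}

```text
clock: 10.42
tool_pos: [0.5152, 0.0232, 0.1329]
ee_rot: [-3.098, 0.52, -0.002]
wrist_force: [0.0, 0.1, -5.5]
finger_gap: 0.307
```

>>> {"fn": "carry_out", "kwargs": {
  "moves": [
    {"rotation": [0,0,0],"offset": [0,0,0.003],"gripper": 1},
    {"rotation": [0,0,0],"offset": [0,0,0.006],"gripper": 1},
    {"rotation": [0,0,0],"offset": [0,0,0.008],"gripper": 1},
    {"rotation": [0,0,0],"offset": [0,0,0.008],"gripper": 1}
  ]
}}

```text
clock: 10.75
tool_pos: [0.5147, 0.0232, 0.1291]
ee_rot: [-3.098, 0.52, -0.001]
wrist_force: [0.2, -0.1, -5.7]
finger_gap: 0.316
```

>>> {"fn": "carry_out", "kwargs": {
  "moves": [
    {"rotation": [0,0,0],"offset": [0,0,0.0025],"gripper": 1},
    {"rotation": [0,0,0],"offset": [0,0,0.005],"gripper": 1},
    {"rotation": [0,0,0],"offset": [0,0,0.005],"gripper": 1}
  ]
}}

```text
clock: 11.0
tool_pos: [0.515, 0.0229, 0.1286]
ee_rot: [3.098, -0.519, 0.003]
wrist_force: [-3.2, -0.3, 5.4]
finger_gap: 0.311
```

>>> {"fn": "carry_out", "kwargs": {
  "moves": [
    {"rotation": [0,0,0],"offset": [-0.0025,0.0005,0.0],"gripper": 1},
    {"rotation": [0,0,0],"offset": [-0.0025,0.0005,0.002],"gripper": 1},
    {"rotation": [0,0,0],"offset": [-0.0025,0.0005,0.002],"gripper": 1}
  ]
}}

```text
clock: 11.25
tool_pos: [0.5149, 0.0229, 0.1285]
ee_rot: [3.098, -0.519, 0.007]
wrist_force: [-3.0, -1.6, 9.6]
finger_gap: 0.315
```

>>> {"fn": "carry_out", "kwargs": {
  "moves": [
    {"rotation": [0,0,0],"offset": [0,0,-0.003],"gripper": 1},
    {"rotation": [0,0,0],"offset": [0,0,-0.003],"gripper": 0.6},
    {"rotation": [0,0,0],"offset": [0,0,-0.003],"gripper": 0.55},
    {"rotation": [0,0,0],"offset": [0,0,-0.003],"gripper": 0.55}
  ]
}}

```text
clock: 11.58
tool_pos: [0.5137, 0.0236, 0.1272]
ee_rot: [-3.098, 0.52, -0.0]
wrist_force: [0.8, -0.3, 0.4]
finger_gap: 0.45
```

```bash
python3 - <<'E'
from h import *
off()
st=manip.get_state()
ims=[]
def ring(im,f,x,y,z,r,col):
    P=np.array([f((x+r*np.cos(a),y+r*np.sin(a),z)) for a in np.linspace(0,6.283,60)])
    return P
for n in("side","wrist"):
    c=manip.capture(n);im=cv2.cvtColor(c['image'],cv2.COLOR_RGB2BGR).copy()
    f=(lambda X:proj(c,np.array(X))) if n=="side" else (lambda X:wproj(c,st,X))
    o,w=((205,150),100) if n=="side" else ((190,110),180)
    k=390/w
    im=cv2.resize(im[o[1]:o[1]+w,o[0]:o[0]+w],(390,390),interpolation=cv2.INTER_CUBIC)
    for z,r,col in((.0935,.042,(0,255,0)),(.09,.05,(0,0,255))):
        P=ring(im,f,.5145,.0225,z,r,col)
        cv2.polylines(im,[((P-o+.5)*k-.5).round().astype(int)],True,col,1)
    ims.append(im)
cv2.imwrite('pics/s7.png',np.hstack(ims))
E
```

```text
t 11.5833 tcp [0.5137 0.0236 0.1272] gap 0.45 F [ 0.8 -0.3  0.4] j [ 0.35  0.25 -0.2  -0.   -1.11  0.89]
```

View pics/s7.png

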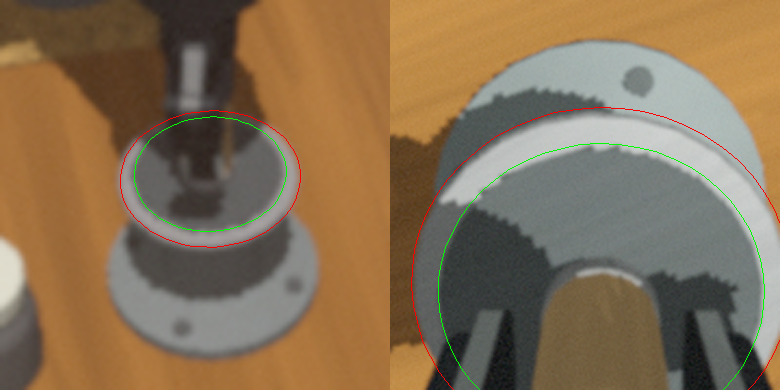

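The rings at home height match, so the cone is seated and concentric (wrist crop 600,290). I'll regrip and ease it up about 7 mm.

>>> {"fn": "carry_out", "kwargs": {
  "moves": [
    {"rotation": [0,0,0],"offset": [0,0,0],"gripper": 1},
    {"rotation": [0,0,0],"offset": [0,0,0],"gripper": 1},
    {"rotation": [0,0,0],"offset": [0,0,0],"gripper": 1},
    {"rotation": [0,0,0],"offset": [0,0,0],"gripper": 1}
  ],
  "newtons": 70
}}

```text
clock: 12.02
tool_pos: [0.5135, 0.0232, 0.1274]
ee_rot: [3.098, -0.52, -0.0]
wrist_force: [-0.9, -0.6, 2.5]
finger_gap: 0.316
```

>>> {"fn": "carry_out", "kwargs": {
  "moves": [
    {"rotation": [0,0,0],"offset": [0,0,-0.006],"gripper": 1},
    {"rotation": [0,0,0],"offset": [0,0,-0.012],"gripper": 1},
    {"rotation": [0,0,0],"offset": [0,0,-0.018],"gripper": 1},
    {"rotation": [0,0,0],"offset": [0,0,-0.018],"gripper": 1},
    {"rotation": [0,0,0],"offset": [0,0,-0.018],"gripper": 1}
  ]
}}

```text
clock: 12.43
tool_pos: [0.5134, 0.0234, 0.1342]
ee_rot: [-3.098, 0.521, 0.001]
wrist_force: [0.0, -0.5, -4.8]
finger_gap: 0.307
```

>>> {"fn": "carry_out", "kwargs": {
  "moves": [
    {"rotation": [0.011,0,0],"offset": [0,0.0028,-0.018],"gripper": 1}
  ]
}}

```text
clock: 12.52
tool_pos: [0.512, 0.0229, 0.1396]
ee_rot: [-3.066, 0.514, -0.002]
wrist_force: [0.1, -0.7, -6.4]
finger_gap: 0.312
```

I put −0.018 of lift in that row by mistake: offsets restart with each call, so the cone rose about 7 mm more than I intended. It's still well inside the cup. I'm bringing it back down to the 7 mm height, then finishing the rock.

>>> {"fn": "carry_out", "kwargs": {
  "moves": [
    {"rotation": [0,0,0],"offset": [0,0,0.01],"gripper": 1},
    {"rotation": [0,0,0],"offset": [0,0,0.018],"gripper": 1},
    {"rotation": [0.011,0,0],"offset": [0,0.0028,0.018],"gripper": 1},
    {"rotation": [0.022,0,0],"offset": [0,0.0055,0.018],"gripper": 1},
    {"rotation": [0.034,0,0],"offset": [0,0.0083,0.019],"gripper": 1},
    {"rotation": [0.034,0,0],"offset": [0,0.0083,0.019],"gripper": 1},
    {"rotation": [0.034,0,0],"offset": [0,0.0083,0.019],"gripper": 1},
    {"rotation": [0.034,0,0],"offset": [0,0.0083,0.019],"gripper": 1}
  ]
}}

```text
clock: 13.18
tool_pos: [0.512, 0.0193, 0.1335]
ee_rot: [-2.962, 0.498, -0.034]
wrist_force: [-0.6, -0.1, -5.8]
finger_gap: 0.31
```

```bash
python3 - <<'E'
from h import *
off()
st=manip.get_state();M=R.from_rotvec(st["ee_rot"]).as_matrix()
print("tilt",np.degrees(np.arccos(-M[2,2])),"pivot",st["tool_pos"]+M@[0,0,.0319])
c=manip.capture("side");im=cv2.cvtColor(c['image'],cv2.COLOR_RGB2BGR);a=cv2.resize(im[150:250,205:305],(390,390))
c=manip.capture("wrist");im=cv2.cvtColor(c['image'],cv2.COLOR_RGB2BGR);b=cv2.resize(im[110:290,190:370],(390,390))
cv2.imwrite('pics/s8.png',np.hstack([a,b]))
E
```

```text
t 13.1833 tcp [0.512  0.0193 0.1335] gap 0.31 F [-0.6 -0.1 -5.8] j [ 0.26  0.22 -0.19 -0.13 -1.09  1.04]
tilt 8.000620414129198 pivot [0.51342168 0.02348638 0.10188111]
```

View pics/s8.png

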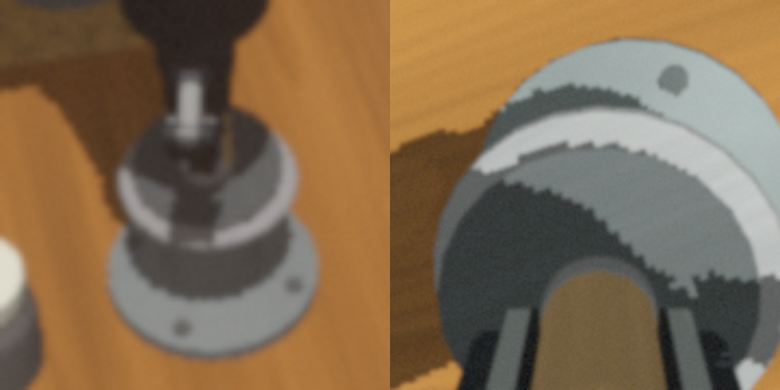

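The tilt is 8.0° with the pivot on the cup axis, and the cone is free (only its weight on the wrist). Bringing it upright.

>>> {"fn": "carry_out", "kwargs": {
  "moves": [
    {"rotation": [-0.011,0,0],"offset": [0,-0.0028,0],"gripper": 1},
    {"rotation": [-0.022,0,0],"offset": [0,-0.0055,0],"gripper": 1},
    {"rotation": [-0.034,0,0],"offset": [0,-0.0083,0],"gripper": 1},
    {"rotation": [-0.045,0,0],"offset": [0,-0.0111,0.0008],"gripper": 1},
    {"rotation": [-0.045,0,0],"offset": [0,-0.0111,0.0008],"gripper": 1},
    {"rotation": [-0.045,0,0],"offset": [0,-0.0111,0.0008],"gripper": 1},
    {"rotation": [-0.045,0,0],"offset": [0,-0.0111,0.0008],"gripper": 1}
  ]
}}

```text
clock: 13.87
tool_pos: [0.5136, 0.0238, 0.1341]
ee_rot: [-3.098, 0.52, 0.0]
wrist_force: [-0.2, -1.0, -5.5]
finger_gap: 0.313
```

```bash
python3 - <<'E'
from h import *
off((.5135,.0232,.1274))
M=R.from_rotvec(manip.get_state()["ee_rot"]).as_matrix();print(M.round(4))
E
```

```text
t 13.8667 tcp [0.5136 0.0238 0.1341] gap 0.313 F [-0.2 -1.  -5.5] j [ 0.35  0.25 -0.19 -0.   -1.13  0.89]
(0.5135, 0.0232, 0.1274) -> [0.0003 0.0015 0.0169]
[[ 9.453e-01 -3.263e-01 -0.000e+00]
 [-3.263e-01 -9.453e-01  7.000e-04]
 [-3.000e-04 -7.000e-04 -1.000e+00]]
```

>>> {"fn": "carry_out", "kwargs": {
  "moves": [
    {"rotation": [0,0,0],"offset": [0,0,0.006],"gripper": 1},
    {"rotation": [0,0,0],"offset": [0,0,0.011],"gripper": 1},
    {"rotation": [0,0,0],"offset": [0,0,0.015],"gripper": 1},
    {"rotation": [0,0,0],"offset": [0,0,0.018],"gripper": 1},
    {"rotation": [0,0,0],"offset": [0,0,0.02],"gripper": 1},
    {"rotation": [0,0,0],"offset": [0,0,0.02],"gripper": 1},
    {"rotation": [0,0,0],"offset": [0,0,0.02],"gripper": 1}
  ]
}}

```text
clock: 14.45
tool_pos: [0.5136, 0.0231, 0.1274]
ee_rot: [3.098, -0.52, 0.001]
wrist_force: [-5.6, -1.3, 5.3]
finger_gap: 0.309
```

It's back at home height with about 11 N of seating push. Letting go and backing straight off.

>>> {"fn": "carry_out", "kwargs": {
  "moves": [
    {"rotation": [0,0,0],"offset": [0,0,-0.002],"gripper": 1},
    {"rotation": [0,0,0],"offset": [0,0,-0.002],"gripper": 0.55},
    {"rotation": [0,0,0],"offset": [0,0,-0.002],"gripper": 0.3},
    {"rotation": [0,0,0],"offset": [0,0,-0.002],"gripper": 0.3},
    {"rotation": [0,0,0],"offset": [0,0,-0.002],"gripper": 0.3},
    {"rotation": [0,0,0],"offset": [0,0,-0.05],"gripper": 0.3},
    {"rotation": [0,0,0],"offset": [0,0,-0.14],"gripper": 0.3},
    {"rotation": [0,0,0],"offset": [0,0,-0.23],"gripper": 0.3},
    {"rotation": [0,0,0],"offset": [0,0,-0.28],"gripper": 0.3},
    {"rotation": [0,0,0],"offset": [0,0,-0.28],"gripper": 0.3}
  ]
}}

```text
clock: 15.28
tool_pos: [0.5165, 0.0237, 0.2441]
ee_rot: [-3.095, 0.519, -0.016]
wrist_force: [0.0, 1.5, 0.4]
finger_gap: 0.7
```

>>> {"fn": "carry_out", "kwargs": {
  "moves": [
    {"rotation": [0,0,0],"offset": [-0.3,-0.4,0],"gripper": 0.3},
    {"rotation": [0,0,0],"offset": [-0.3,-0.4,0],"gripper": 0.3},
    {"rotation": [0,0,0],"offset": [-0.3,-0.4,0],"gripper": 0.3},
    {"rotation": [0,0,0],"offset": [-0.3,-0.4,0],"gripper": 0.3},
    {"rotation": [0,0,0],"offset": [-0.3,-0.4,0],"gripper": 0.3},
    {"rotation": [0,0,0],"offset": [-0.3,-0.4,0],"gripper": 0.3},
    {"rotation": [0,0,0],"offset": [-0.3,-0.4,0],"gripper": 0.3},
    {"rotation": [0,0,0],"offset": [-0.3,-0.4,0],"gripper": 0.3}
  ]
}}

```text
clock: 15.95
tool_pos: [0.4525, 0.214, 0.2381]
ee_rot: [3.098, -0.519, -0.0]
wrist_force: [0.5, 0.3, -0.1]
finger_gap: 0.703
```

```bash
python3 - <<'E'
from h import *
off()
ims=[]
for n in("side","top"):
    c=manip.capture(n);im=cv2.cvtColor(c['image'],cv2.COLOR_RGB2BGR);cv2.imwrite(f'pics/{n}9.png',im)
    o=(205,150) if n=="side" else (210,170)
    k=3.9;im=cv2.resize(im[o[1]:o[1]+100,o[0]:o[0]+100],(390,390),interpolation=cv2.INTER_CUBIC)
    for z,r,col in((.0935,.042,(0,255,0)),(.09,.05,(0,0,255)),(.1535,.014,(255,0,0))):
        P=np.array([proj(c,np.array((.5137+r*np.cos(a),.0225+r*np.sin(a),z))) for a in np.linspace(0,6.283,60)])
        cv2.polylines(im,[((P-o+.5)*k-.5).round().astype(int)],True,col,1)
    ims.append(im)
cv2.imwrite('pics/s9.png',np.hstack(ims))
E
```

```text
t 15.95 tcp [0.4525 0.214  0.2381] gap 0.703 F [ 0.5  0.3 -0.1] j [ 0.76  0.16 -0.03  0.   -1.38  0.48]
```

View pics/s9.png

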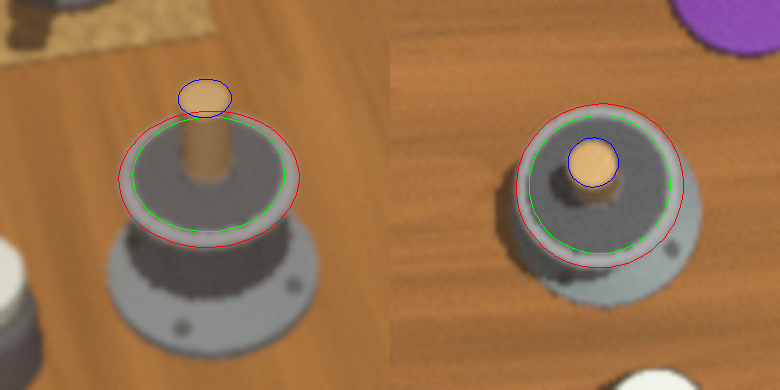

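View pics/side9.png

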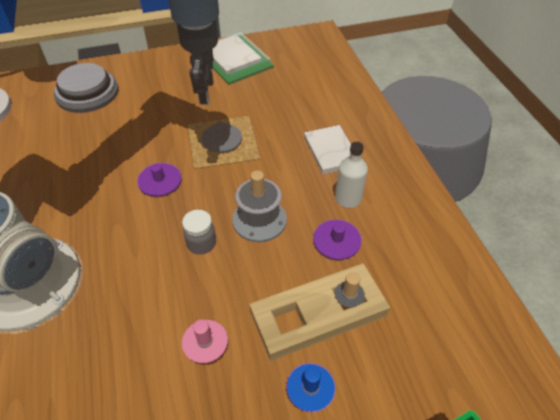

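View pics/top9.png

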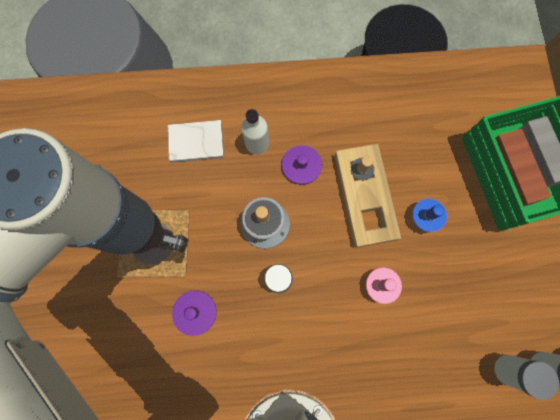

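The rings for the home pose fit the cone's rim and handle top in both views (side crop 205,98; top crop 593,162). The cap is on the mat (side 221,138), everything else is unmoved and the arm is clear. Handing in.

```bash
python3 -c "
from cell import manip
print(manip.finish_job())"
```

```text
the job is handed in; nothing more can be done
None
```

The job is done and handed in at about 16 s of the 48 s allowed. The grey cap stands knob up on the cork mat, and the larger cone is seated upright in the cup and released.

- **Stuck check:** I eased the cone up about 7 mm and rocked it 8.0° about its axis point. It moved freely, with only its weight on the wrist, and then went back to the same home height with about 11 N of push.
- **Last checks:** the outlines drawn for the fully home, upright pose fit the cone in both the side and top pictures. The cap lay wholly within the mat with margin on every side in the pictures taken after I released it. The small cone, bottle, slab, jar and look-alikes were where they started, and the gripper was clear of everything.
- **One slip:** at the start of the rock I commanded about 7 mm of extra lift by mistake, so the cone was briefly about 12–14 mm up. It stayed well inside the cup and I lowered it before completing the rock.
- **Small disagreement:** the first seating read about 1 mm high. I let go once so the cone could settle, then regripped it for the check.

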